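# Close the double-lidded parts tin, then take off its outer lid alone

### The arm

A 6-joint arm with a two-finger parallel gripper is mounted at the origin on a cart in front of the work surface, level with it; the furniture and walls round the work are solid. World frame = base frame: x ahead of the robot, y to its left, z up, the work surface at z = 0. Lengths are in m, angles in rad, forces in N, time in s.
With the tool pointing down it reaches from about 0.225 to 0.875 m from the base axis. Payload 3.4 kg.
Tool frame: the origin (TCP) lies midway between the tips of the shut fingers; the grasp point (between the pads) lies 19 mm behind it (manip.pinch_z is the distance from the TCP to the grasp point, in m); z points along the fingers, y is the line along which they close (so a half turn about z gives the same grasp; the last joint's range is limited). The gripper opens to 85 mm and grips with 20 to 120 N. Pads are 22 mm wide; open, the fingers measure 114 mm over their backs; the gripper's body (76 mm by 85 mm) begins 54 mm behind the grasp point. The pads swing forward as they close: fully open they stand 13 mm farther back than shut.
Start: joints at [-1.366, 0.276, 1.505, -0, 1.361, -0.121], TCP at [0.184, -0.545, 0.231] pointing down, gripper open.
Joint ranges: [-2.89, 2.89], [-0.75, 2.08], [0.22, 2.7], [-1.18, 4.32], [0.11, 2.71], [-2.7, 2.7]. Speed limits (rad/s): [2.57, 2.57, 3.14, 3.14, 3.14, 3.14].

### API

Orientations are given as a unit quaternion [w, x, y, z].
In Python, from rig import manip gives the robot as it stands.
- The arm moves only by the tool carry_out, never from a script. Its arguments are lists of equal length, an entry for each row: "delta_pos": the shift along the tool's x, y, z scaled (see below), a list of three; "turn": the turn, a rotation vector about the tool's x, y, z scaled (see below), a list of three; "claw": the closure, from -1 (fully open) to 1 (shut). A call has 1 to 12 rows; each row is the pose to reach, as a shift and turn from the pose commanded when the call began, along the tool's axes at that moment; what a row does not reach only later rows make up. The controller multiplies each number of a shift by 400 mm and each number of a turn by 30 degrees. A row lasts 1/10 s, in which the tool goes at most 50 mm and 8.59 degrees, less where a joint would pass 70% of its speed; a pose out of reach is approached as far as the arm can. A call with a number of a shift or a turn outside -1 to 1 is refused whole. A call with a gripper value outside its range is refused whole. The fingers move at their own pace and stop on an object; "force" is the grip in N (left out, the last holds). Time passes only in rows, so rows that repeat a pose let the fingers close. It gives the time, the measured TCP pose, the force, the opening and the grip force at its end, in the units of the state.
- manip.get_state(): the state, without advancing time (a new reading comes with each control period).
- manip.get_image(name): name is "scene" or "top" or "wrist"; returns a dict with "image" (400x640x3 uint8, red, green, blue), "z_map" (400x640 float32, m along the optical axis (not along the pixel's ray), 0 where there is no reading), "fx", "fy", "cx", "cy" (pixels), "world_to_cam" (4x4, takes a point from world to camera coordinates). Camera axes: x right, y down, z forward; pixel columns grow to the right and rows downward; lengths in m; the calibration is good to about 2 mm. A picture is of the moment at which its call begins.
- manip.sign_off(): hands the job in; it is judged then, once.
Trained networks look in the newest picture that a camera, given by its name, has taken for a name from the list of things; names that differ only in an ending like _2 or _b are one class to them, and where a whole thing is asked for, a point or a joint stands for the part that bears it (a point fixed in the world has none). Each returns a list of dicts, best first, with "score" (0 to 1); they miss things now and then, are a little off and sometimes report something else, mostly with a low value. They report only what shows in the picture. A call takes as long as a camera call.
- manip.spot_in(camera, query): "point" ([x, y, z] in m, in world coordinates, good to about 4 mm: the middle of the surface that is visible of it).
- manip.place_of(camera, query): "point" ([x, y, z] in m, in world coordinates, good to about 4 mm: a listed point, or the origin of a listed thing).
The state is a dict: "clock": time; "qpos": joint angles; "qd": joint speeds; "effort": joint torques, N m; "position": TCP position; "ee_rot": TCP orientation; "contact_force": force on the tool from outside, world axes, zero at the start; "moment": the same for the moment, N m; "width": finger opening in m; "gripper_force": force on a finger pad.
Only numpy, scipy, OpenCV 4.12 (cv2) and the standard library are available. Lean on these libraries where they do the work, as an engineer would, in place of code of your own. Each camera call takes 0.05 s, during which the arm holds its last target. There are 200 camera calls.

### The job

Close the open parts tin with its nested pair of lids: lift both lids together by the inner lid's knob, lower them gently onto the tin, without dropping or pressing, until both sit fully home, and let go. Then take the outer lid alone by its collar, lift it straight up off the knob while the inner lid stays seated in the tin, and finish still holding the outer lid level above the tin, with its lower edge a few centimetres clear of the top of the knob. Neither lid may come off the other before the inner lid is home in the tin; do not shove the tin about, and leave the other things on the bench where they are.

Things in the scene. Friction and masses are not known exactly. Their poses are not given: they have to be found in the camera images.
- tin_mouth (a point): Centre of the open round steel tin's mouth, in the plane of its rim, 50 mm above the bench. z is the tin's axis, up.
- knob (a point): Centre of the free part of the inner lid's dark upright cylindrical knob (20 mm in diameter; 30 mm stand out of the outer lid's collar): 15 mm below the knob's top, 15 mm above the collar's top, 53 mm above the underside of the lid's flange. It lies 69 mm above the bench at the start and 53 mm above the tin's mouth when home. z is the lid's axis, up.
- collar (a point): Centre, half-way up, of the outer lid's collar (its handle): an upright steel tube 44 mm outside, 34 mm inside, 30 mm high, round the knob with 7 mm play all round. The lid's flat top lies 15 mm below this point, its skirt's lower edge 35 mm below. Nested, the point is 30 mm below knob and the knob's top 45 mm above it. z is the lid's axis, up.
- tin: The tin: 96 mm across outside, 90 mm inside, 50 mm high, 46 mm deep, about 1.4 kg, standing loose on the bench; a ball bearing fixed on its floor stays well below the lids. Origin at the centre of its underside.
- inner_lid: Inner lid: shallow round steel tray, 82 mm across (74 at its foot), 16 mm from foot to flange, 4 mm play all round in the tin; flange 104 mm across, 4 mm thick, rests on the tin's rim. The tall knob stands on its axis. About 0.22 kg. Origin at the centre of the tray's foot, 69 mm below knob.
- outer_lid: Outer lid: flat round steel cover, 114 mm across, with a skirt and the collar. It lies loose on the inner lid's flange (2 mm play sideways), so lifting the knob carries both lids; lifting the collar takes the outer lid alone. About 0.16 kg. Origin on its axis at the skirt's lower edge, 35 mm below collar.
- bearing: Bystander, to be left alone: ball bearing, 47 mm across, 14 mm high; origin at the centre of its underside.
- gear_motor: Bystander, to be left alone: grey gear motor lying down, 36x105x36 mm; origin at the centre of its underside.
- hex_keys: Bystander, to be left alone: black hex key set, 35x94x26 mm; origin at the centre of its underside.
- flux_tin: Bystander, to be left alone: small closed tin, 53 mm across, 22 mm high; origin at the centre of its underside.
- tape_masking: Bystander, to be left alone: roll of masking tape, 92 mm across, 24 mm high; origin at the centre of its underside.

How it is judged:
On the way, in this order (a step that is already met when the one before it is completed fails the run):
1. both lids, still nested, are lifted together clear of the bench by the knob (z of collar in the frame of knob below -0.0265 m and horizontal distance between collar and knob below 0.008 m and height (world z) of knob above 0.105 m and contact force between the fingers and inner_lid above 1 N), for 0.2 s.
2. both lids sit home on the tin, the outer still on the inner, and are let go (z of knob in the frame of tin_mouth between 0.0505 and 0.0555 m and horizontal distance between knob and tin_mouth below 0.009 m and angle between knob's own z axis and vertical below 0.08 rad and z of collar in the frame of knob below -0.0265 m and horizontal distance between collar and knob below 0.008 m and contact force between the fingers and inner_lid below 0.2 N and contact force between the fingers and outer_lid below 0.2 N and linear speed of inner_lid below 0.02 m/s), for 0.2 s.
At the end, for the whole second after the job is handed in: Inner lid home in the tin (flange within 2.5 mm of the rim, tilt under 0.08 rad), untouched, at rest. The gripper holds the outer lid still, tilt under 0.17 rad, axis within 40 mm of the tin's, lower edge 10 mm or more above the knob's top, touching nothing else (z of knob in the frame of tin_mouth between 0.0505 and 0.0555 m and horizontal distance between knob and tin_mouth below 0.009 m and angle between knob's own z axis and vertical below 0.08 rad and z of collar in the frame of tin_mouth above 0.113 m and horizontal distance between collar and tin_mouth below 0.04 m and angle between collar's own z axis and vertical below 0.17 rad and linear speed of outer_lid below 0.02 m/s and contact force between the fingers and outer_lid above 1 N and contact force between each of outer_lid, the arm, the fingers and inner_lid below 0.1 N and linear speed of inner_lid below 0.01 m/s and angle between tin's own z axis and vertical below 0.05 rad); the arm keeps its last pose, push and grip.
It fails at once if the outer lid comes off the inner lid (by more than 12 mm) while the inner lid is not home in the tin (z of collar in the frame of knob above -0.018 m and not (z of knob in the frame of tin_mouth between 0.0505 and 0.0555 m and horizontal distance between knob and tin_mouth below 0.009 m and angle between knob's own z axis and vertical below 0.08 rad)).
It fails at once if the lids are dropped: the inner lid is let go more than 9 mm above its seat in the tin (height (world z) of knob above 0.112 m and contact force between the fingers and inner_lid below 0.2 N).
It fails at once if the lids are slammed or pressed on the tin: more than 60 N between a lid and the tin (contact force between any of inner_lid, outer_lid and tin above 60 N).
It fails at once if the tin is shoved (more than 25 mm) or tipped (distance of tin from where it was at the start of the episode above 0.025 m or angle between tin's own z axis and vertical above 0.15 rad).
It fails at once if a bystander is disturbed (moved more than 25 mm) (distance of any of bearing, gear_motor, hex_keys, flux_tin, tape_masking from where it was at the start of the episode above 0.025 m).
It also fails if it takes over 56 s, if anything falls off the work surface, if the arm or the gripper's body presses on something with over 40 N, if the wrist force passes 120 N, or if a joint passes its speed limit or range.

## Working session

There is one attempt and no reset: what is moved stays moved. The work goes in short steps, Python scripts to look and compute and a tool call to move; the robot and the scene stay as the last step left them, time stands still between calls to the robot, and variables do not carry over. Pictures are saved under pics/ and viewed, at most 10 in all, crops included, and the job is handed in when it is done.

Besides the shell and the picture viewer there is one more tool, called after "Call:" by a JSON object that holds its "name" and its "arguments", one argument or row to a line. carry_out: Moves the arm, as the interface text tells. Shifts and turns lie within -1 to 1; 1 stands for 400 mm of shift or 30 degrees of turn. Its arguments: {"type":"object","properties":{"delta_pos":{"type":"array","items":{"type":"array","items":{"type":"number","minimum":-1,"maximum":1}}},"turn":{"type":"array","items":{"type":"array","items":{"type":"number","minimum":-1,"maximum":1}}},"claw":{"type":"array","items":{"type":"number"}},"force":{"type":"number"}},"required":["delta_pos","turn","claw"]}

```bash
mkdir -p pics
python3 - <<'E'
from rig import manip
import cv2,numpy as np
s=manip.get_state();print({k:np.round(s[k],3) for k in('clock','position','ee_rot','width','contact_force')},manip.pinch_z)
ims=[]
for c in('top','scene'):
    d=manip.get_image(c);ims.append(d['image'])
    cv2.imwrite(f'pics/{c}0.png',d['image'][:,:,::-1])
    for q in('tin_mouth','knob','collar','tin','inner_lid','bearing','gear_motor','hex_keys','flux_tin','tape_masking'):
        r=manip.place_of(c,q)
        print(c,q,[(np.round(x['point'],3).tolist(),round(x['score'],2)) for x in r[:2]])
E
```

```text
{'clock': np.float64(0.0), 'position': array([ 0.184, -0.544,  0.23 ]), 'ee_rot': array([-0.001,  0.987,  0.162, -0.   ]), 'width': np.float64(0.086), 'contact_force': array([ 0.094, -0.254,  0.154])} 0.0187
top tin_mouth [([0.452, -0.166, 0.048], 0.74)]
top knob [([0.453, -0.43, 0.07], 0.53)]
top collar [([0.45, -0.167, 0.047], 0.63), ([0.45, -0.43, 0.039], 0.55)]
top tin [([0.452, -0.169, 0.004], 0.73)]
top inner_lid [([0.448, -0.428, -0.002], 0.4)]
top bearing [([0.364, -0.287, 0.0], 0.67)]
top gear_motor [([0.605, -0.183, -0.005], 0.7)]
top hex_keys [([0.465, 0.065, 0.001], 0.6)]
top flux_tin [([0.551, -0.553, 0.0], 0.51)]
top tape_masking [([0.628, -0.311, 0.001], 0.62)]
scene tin_mouth [([0.453, -0.166, 0.05], 0.83)]
scene knob [([0.448, -0.429, 0.072], 0.73)]
scene collar [([0.452, -0.428, 0.038], 0.72)]
scene tin [([0.453, -0.17, -0.002], 0.93), ([0.451, -0.431, 0.041], 0.28)]
scene inner_lid []
scene bearing [([0.366, -0.289, -0.002], 0.56)]
scene gear_motor []
scene hex_keys [([0.464, 0.065, -0.001], 0.75)]
scene flux_tin [([0.553, -0.554, -0.001], 0.74)]
scene tape_masking [([0.629, -0.312, 0.0], 0.72)]
```

View pics/top0.png

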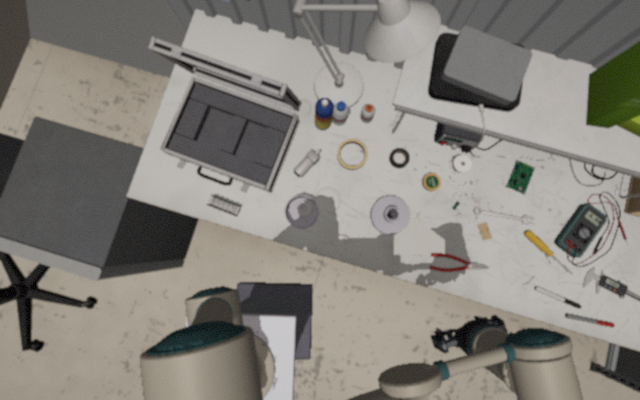

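View pics/scene0.png

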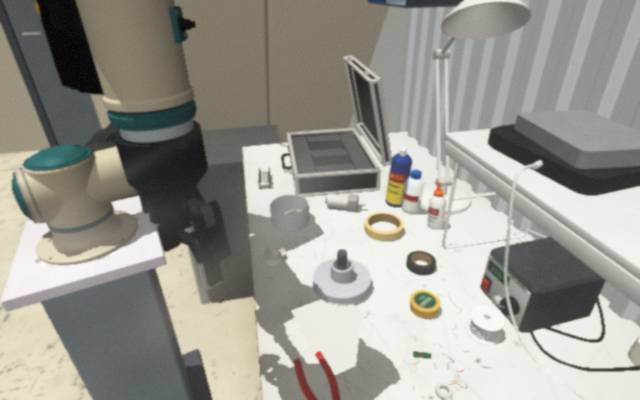

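The top picture shows the lids at about (391,213) and the tin at (302,210). The scene picture shows the knob at (342,258) and the tin at (290,213). Both agree with the networks. Next I move above the knob for a wrist view.

```bash
cat > h.py <<'E'
from rig import manip
import numpy as np,sys
from scipy.spatial.transform import Rotation as R
def st():
    s=manip.get_state();print({k:np.round(s[k],4).tolist() for k in('clock','position','ee_rot','width','contact_force','gripper_force')});return s
def go(p):
    s=st();q=s['ee_rot'];r=R.from_quat([q[1],q[2],q[3],q[0]])
    print('units',np.round(r.inv().apply(np.array(p)-s['position'])/.4,4), 'z axis',np.round(r.as_matrix()[:,2],4))
def look(c,*qs):
    manip.get_image(c)
    for q in qs: print(c,q,[(np.round(x['point'],4).tolist(),round(x['score'],2)) for x in manip.place_of(c,q)[:2]])
if __name__=='__main__': go([float(a) for a in sys.argv[1:4]])
E
python3 h.py 0.451 -0.430 0.20
```

```text
{'clock': 1.1, 'position': [0.184, -0.5448, 0.2313], 'ee_rot': [0.0001, 0.9868, 0.1622, -0.0], 'width': 0.085, 'contact_force': [-0.1171, 0.3852, -0.188], 'gripper_force': 0.0}
units [ 0.7242 -0.0583  0.0783] z axis [ 0.e+00 -1.e-04 -1.e+00]
```

Call:
{"name": "carry_out", "arguments": {
  "delta_pos": [
    [0.12,-0.01,0.013],
    [0.24,-0.02,0.026],
    [0.36,-0.03,0.039],
    [0.48,-0.04,0.052],
    [0.6,-0.048,0.065],
    [0.68,-0.055,0.075],
    [0.724,-0.058,0.078],
    [0.724,-0.058,0.078],
    [0.724,-0.058,0.078],
    [0.724,-0.058,0.078]
  ],
  "turn": [
    [0,0,0],
    [0,0,0],
    [0,0,0],
    [0,0,0],
    [0,0,0],
    [0,0,0],
    [0,0,0],
    [0,0,0],
    [0,0,0],
    [0,0,0]
  ],
  "claw": [-1,-1,-1,-1,-1,-1,-1,-1,-1,-1],
  "force": 40
}}

```text
clock: 2.1
position: [0.4495, -0.4311, 0.2004]
ee_rot: [0.0, 0.987, 0.161, -0.0]
contact_force: [-1.1, 0.2, -0.9]
width: 0.0854
gripper_force: 0.0
```

Run:
```python
from h import *
import cv2
d=manip.get_image('wrist');cv2.imwrite('pics/w1.png',d['image'][:,:,::-1])
look('wrist','knob','collar')
# points from depth near knob top and collar top
K=np.array([[d['fx'],0,d['cx']],[0,d['fy'],d['cy']],[0,0,1]]);z=d['z_map'];v,u=np.mgrid[:400,:640]
P=np.stack([(u-d['cx'])*z/d['fx'],(v-d['cy'])*z/d['fy'],z,np.ones_like(z)],-1)@np.linalg.inv(d['world_to_cam']).T
ok=(z>0)&(np.hypot(P[...,0]-.451,P[...,1]+.43)<.07)
for lo,hi in((.078,.09),(.048,.06),(.02,.042)):
    m=ok&(P[...,2]>lo)&(P[...,2]<hi);q=P[m]
    if m.sum(): print(lo,m.sum(),np.median(q[:,2]),q[:,:2].min(0),q[:,:2].max(0),(q[:,:2].min(0)+q[:,:2].max(0))/2,q[:,:2].mean(0))
go([0.451,-0.43,0.1])
```

```text
wrist knob [([0.446, -0.4272, 0.0724], 0.57)]
wrist collar [([0.4498, -0.4297, 0.0357], 0.68)]
0.078 358 0.08302797584439148 [ 0.43980441 -0.43843787] [ 0.45880946 -0.41899284] [ 0.44930693 -0.42871535] [ 0.44990342 -0.42836007]
0.048 608 0.052926573382910014 [ 0.42760833 -0.45047437] [ 0.47117791 -0.40704618] [ 0.44939312 -0.42876027] [ 0.45170386 -0.42783501]
0.02 6694 0.0233079485447584 [ 0.39311927 -0.48487034] [ 0.50575919 -0.37191429] [ 0.44943923 -0.42839232] [ 0.45326266 -0.42731573]
{'clock': 2.3, 'position': [0.4499, -0.4309, 0.2004], 'ee_rot': [0.0002, 0.9869, 0.1613, -0.0], 'width': 0.086, 'contact_force': [-0.2356, -1.3026, 0.7001], 'gripper_force': 0.0}
units [ 0.0033 -0.0013  0.251 ] z axis [-0.e+00 -5.e-04 -1.e+00]
```

View pics/w1.png

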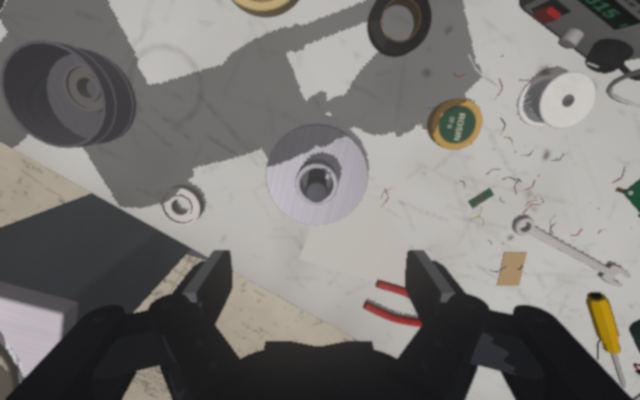

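The wrist picture shows the lids at (317,174), the knob at (317,183), and the tin with its fixed bearing at (70,92). Depth puts the knob axis at (0.4495, -0.4286). I descend, grip the knob above the collar, and check.

Call:
{"name": "carry_out", "arguments": {
  "delta_pos": [
    [0.002,-0.006,0.08],
    [0.002,-0.006,0.16],
    [0.002,-0.006,0.24],
    [0.002,-0.006,0.29],
    [0.002,-0.006,0.33],
    [0.002,-0.006,0.353],
    [0.002,-0.006,0.353],
    [0.002,-0.006,0.353],
    [0.002,-0.006,0.353]
  ],
  "turn": [
    [0,0,0],
    [0,0,0],
    [0,0,0],
    [0,0,0],
    [0,0,0],
    [0,0,0],
    [0,0,0],
    [0,0,0],
    [0,0,0]
  ],
  "claw": [-1,-1,-1,-1,-1,-1,-1,-1,-1]
}}

```text
clock: 3.2
position: [0.4515, -0.4284, 0.0602]
ee_rot: [0.001, 0.987, 0.162, 0.001]
contact_force: [0.1, -1.3, -0.1]
width: 0.0856
gripper_force: 0.0
```

Call:
{"name": "carry_out", "arguments": {
  "delta_pos": [
    [0,0,0],
    [0,0,0],
    [0,0,0],
    [0,0,0],
    [0,0,0],
    [0,0,0],
    [0,0,0],
    [0,0,0],
    [0,0,0],
    [0,0,0]
  ],
  "turn": [
    [0,0,0],
    [0,0,0],
    [0,0,0],
    [0,0,0],
    [0,0,0],
    [0,0,0],
    [0,0,0],
    [0,0,0],
    [0,0,0],
    [0,0,0]
  ],
  "claw": [1,1,1,1,1,1,1,1,1,1],
  "force": 50
}}

```text
clock: 4.2
position: [0.4512, -0.4281, 0.0591]
ee_rot: [0.001, 0.987, 0.162, 0.0]
contact_force: [0.4, -2.2, 2.4]
width: 0.0185
gripper_force: 48.9
```

Call:
{"name": "carry_out", "arguments": {
  "delta_pos": [
    [0,0,-0.02],
    [0,0,-0.05],
    [0,0,-0.1],
    [0,0,-0.15],
    [0,0,-0.2],
    [0,0,-0.25],
    [0,0,-0.275],
    [0,0,-0.275],
    [0,0,-0.275],
    [0,0,-0.275]
  ],
  "turn": [
    [0,0,0],
    [0,0,0],
    [0,0,0],
    [0,0,0],
    [0,0,0],
    [0,0,0],
    [0,0,0],
    [0,0,0],
    [0,0,0],
    [0,0,0]
  ],
  "claw": [1,1,1,1,1,1,1,1,1,1]
}}

```text
clock: 5.2
position: [0.4503, -0.4267, 0.1675]
ee_rot: [-0.001, 0.987, 0.162, -0.001]
contact_force: [0.9, -0.8, -4.6]
width: 0.0181
gripper_force: 49.2
```

Run:
```python
from h import *
import cv2
d=manip.get_image('wrist');cv2.imwrite('pics/w2.png',d['image'][:,:,::-1])
look('wrist','knob','collar','tin_mouth')
look('scene','knob','collar','tin_mouth')
z=d['z_map'];v,u=np.mgrid[:400,:640]
P=np.stack([(u-d['cx'])*z/d['fx'],(v-d['cy'])*z/d['fy'],z,np.ones_like(z)],-1)@np.linalg.inv(d['world_to_cam']).T
m=(z>0)&(np.hypot(P[...,0]-.4525,P[...,1]+.167)<.065)&(P[...,2]>.044)&(P[...,2]<.056)
import scipy.optimize as so
q=P[m][:,:2]
def fit(q,r):return so.least_squares(lambda c:np.hypot(q[:,0]-c[0],q[:,1]-c[1])-r,[.4525,-.167],loss='soft_l1',f_scale=.001)
if m.sum()>20:
  f=fit(q,.0465);print('rim',m.sum(),f.x,np.abs(f.fun).mean(),q.min(0),q.max(0))
go([0.4525,-.167,.168])
```

```text
wrist knob [([0.4459, -0.4245, 0.1798], 0.7)]
wrist collar []
wrist tin_mouth [([0.454, -0.1654, 0.0514], 0.95)]
scene knob [([0.4477, -0.4291, 0.1837], 0.71)]
scene collar [([0.4499, -0.4281, 0.1522], 0.86), ([0.5541, -0.5538, 0.0011], 0.31)]
scene tin_mouth [([0.4485, -0.1706, 0.053], 0.59)]
rim 1466 [ 0.45056307 -0.16891089] 0.0008399339186135781 [ 0.40229634 -0.2167354 ] [ 0.49819051 -0.14209734]
{'clock': 5.65, 'position': [0.451, -0.4276, 0.1688], 'ee_rot': [-0.0001, 0.9868, 0.1622, -0.0001], 'width': 0.0183, 'contact_force': [0.2612, -0.5597, -3.7395], 'gripper_force': 49.1781}
units [ 0.2122 -0.6159  0.002 ] z axis [-1.e-04  1.e-04 -1.e+00]
```

View pics/w2.png

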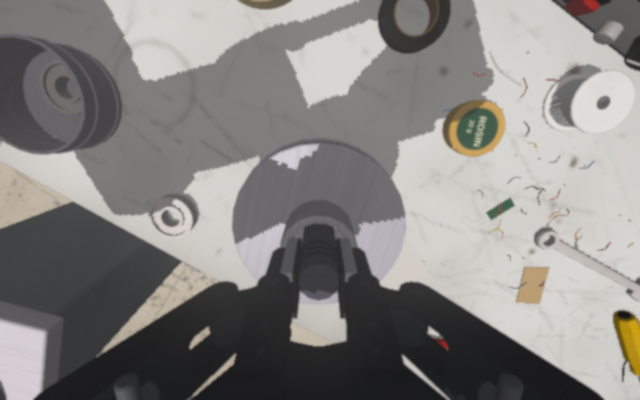

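The lids hang level from the fingers at (318,240), and the tin is cut off by the left edge. I move to an intermediate spot for a full view of the rim.

Call:
{"name": "carry_out", "arguments": {
  "delta_pos": [
    [0.02,-0.06,0],
    [0.05,-0.15,0],
    [0.08,-0.24,0],
    [0.101,-0.303,0],
    [0.101,-0.303,0],
    [0.101,-0.303,0],
    [0.101,-0.303,0]
  ],
  "turn": [
    [0,0,0],
    [0,0,0],
    [0,0,0],
    [0,0,0],
    [0,0,0],
    [0,0,0],
    [0,0,0]
  ],
  "claw": [1,1,1,1,1,1,1]
}}

```text
clock: 6.35
position: [0.4509, -0.3009, 0.1692]
ee_rot: [0.001, 0.987, 0.162, 0.0]
contact_force: [0.1, -0.9, -3.7]
width: 0.0184
gripper_force: 49.5
```

Run:
```python
from h import *
import cv2
look('wrist','knob','tin_mouth')
d=manip.get_image('wrist');cv2.imwrite('pics/w3.png',d['image'][:,:,::-1])
z=d['z_map'];v,u=np.mgrid[:400,:640]
P=np.stack([(u-d['cx'])*z/d['fx'],(v-d['cy'])*z/d['fy'],z,np.ones_like(z)],-1)@np.linalg.inv(d['world_to_cam']).T
import scipy.optimize as so
for lo in (.044,.047,.049):
  m=(z>0)&(np.hypot(P[...,0]-.4525,P[...,1]+.167)<.065)&(P[...,2]>lo)&(P[...,2]<.056)
  q=P[m][:,:2]
  f=so.least_squares(lambda c:np.hypot(q[:,0]-c[0],q[:,1]-c[1])-c[2],[.4525,-.167,.0465],loss='soft_l1',f_scale=.001)
  print('rim',m.sum(),f.x,np.abs(f.fun).mean(),(q.min(0)+q.max(0))/2,np.ptp(q,0))
# held lid: flat top circle at about z .13
m=(z>0)&(np.hypot(P[...,0]-.4505,P[...,1]+.300)<.075)&(P[...,2]>.126)&(P[...,2]<.142)
q=P[m];rr=np.hypot(q[:,0]-.4505,q[:,1]+.3);e=q[rr>.03]
A=np.c_[e[:,:2],np.ones(len(e))];pl=np.linalg.lstsq(A,e[:,2],rcond=None)[0]
print('lid top',len(e),np.median(e[:,2]),pl,e.min(0),e.max(0))
cs=[]
M=(m*255).astype('uint8');c=max(cv2.findContours(M,0,1)[0],key=cv2.contourArea)[:,0];w=P[c[:,1],c[:,0],:2];w=w[w[:,0]>.455]
f=so.least_squares(lambda c:np.hypot(w[:,0]-c[0],w[:,1]-c[1])-.057,[.4505,-.3],loss='soft_l1',f_scale=.001);print('lid centre',f.x,np.abs(f.fun).mean())
go([0.4510,-.168,.168])
```

```text
wrist knob [([0.448, -0.2967, 0.1807], 0.59)]
wrist tin_mouth [([0.4522, -0.1658, 0.0508], 0.63)]
rim 1678 [ 0.45076892 -0.16872098  0.04603888] 0.0007989685288327471 [ 0.4503791  -0.16810424] [0.09577953 0.0959772 ]
rim 1331 [ 0.45061806 -0.16846631  0.04609878] 0.0008099666633886574 [ 0.4503791  -0.16810424] [0.09577953 0.0959772 ]
rim 709 [ 0.4505476  -0.16839024  0.04610685] 0.0007255270420638021 [ 0.45065857 -0.16849169] [0.09467957 0.09515878]
lid top 12093 0.13303305276079574 [-0.00101876 -0.00435681  0.13219654] [ 0.39246594 -0.35561637  0.12623261  1.        ] [ 0.50511929 -0.2425854   0.13547555  1.        ]
lid centre [ 0.44723182 -0.29903692] 0.008934001676945427
{'clock': 6.55, 'position': [0.4505, -0.3007, 0.1688], 'ee_rot': [0.0001, 0.9868, 0.1617, 0.0], 'width': 0.0182, 'contact_force': [-0.6127, 0.3298, -3.4804], 'gripper_force': 49.4703}
units [ 0.1071 -0.3141  0.0019] z axis [ 1.e-04 -3.e-04 -1.e+00]
```

View pics/w3.png

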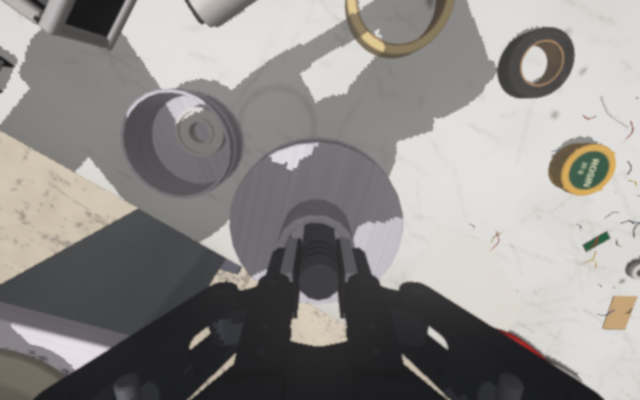

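The rim is at (182,142), with its centre at (0.4505, -0.1684). The held lids are level at (318,220), centred about 1.5 mm off the TCP. I move over the tin and down to just above the rim.

Call:
{"name": "carry_out", "arguments": {
  "delta_pos": [
    [0.02,-0.06,0],
    [0.05,-0.15,0],
    [0.08,-0.23,0],
    [0.1,-0.29,0],
    [0.1085,-0.31,0],
    [0.1085,-0.31,0],
    [0.1085,-0.31,0.05],
    [0.1085,-0.31,0.09],
    [0.1085,-0.31,0.125],
    [0.1085,-0.31,0.125],
    [0.1085,-0.31,0.125],
    [0.1085,-0.31,0.125]
  ],
  "turn": [
    [0,0,0],
    [0,0,0],
    [0,0,0],
    [0,0,0],
    [0,0,0],
    [0,0,0],
    [0,0,0],
    [0,0,0],
    [0,0,0],
    [0,0,0],
    [0,0,0],
    [0,0,0]
  ],
  "claw": [1,1,1,1,1,1,1,1,1,1,1,1]
}}

```text
clock: 7.75
position: [0.4528, -0.1696, 0.1197]
ee_rot: [0.001, 0.987, 0.162, 0.001]
contact_force: [-0.5, 0.1, -3.4]
width: 0.0182
gripper_force: 49.7
```

Run:
```python
from h import *
import cv2
d=manip.get_image('scene');cv2.imwrite('pics/s4.png',cv2.resize(d['image'][140:280,200:420,::-1],None,fx=3,fy=3))
go([.4505,-.1684,.093])
```

```text
{'clock': 7.8, 'position': [0.4527, -0.1694, 0.1198], 'ee_rot': [0.0008, 0.9868, 0.1619, 0.0008], 'width': 0.0181, 'contact_force': [-0.2304, 0.3026, -3.6103], 'gripper_force': 49.6879}
units [-0.0045 -0.0044  0.067 ] z axis [ 0.0018 -0.0014 -1.    ]
```

View pics/s4.png

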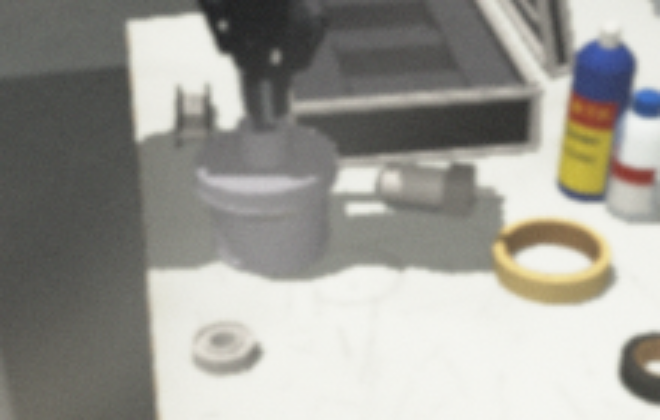

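The enlarged scene crop shows the lids at (265,165) centred over the tin at (272,220). I lower gently and watch the force.

Call:
{"name": "carry_out", "arguments": {
  "delta_pos": [
    [0,0,0.012],
    [0,0,0.024],
    [0,0,0.036],
    [0,0,0.046],
    [0,0,0.053],
    [0,0,0.053],
    [0,0,0.053]
  ],
  "turn": [
    [0,0,0],
    [0,0,0],
    [0,0,0],
    [0,0,0],
    [0,0,0],
    [0,0,0],
    [0,0,0]
  ],
  "claw": [1,1,1,1,1,1,1]
}}

```text
clock: 8.5
position: [0.4519, -0.1685, 0.0976]
ee_rot: [0.0, 0.987, 0.162, -0.0]
contact_force: [0.8, -0.0, -4.3]
width: 0.0183
gripper_force: 49.6
```

Call:
{"name": "carry_out", "arguments": {
  "delta_pos": [
    [0,0,0.003],
    [0,0,0.005],
    [0,0,0.007],
    [0,0,0.009],
    [0,0,0.009],
    [0,0,0.009]
  ],
  "turn": [
    [0,0,0],
    [0,0,0],
    [0,0,0],
    [0,0,0],
    [0,0,0],
    [0,0,0]
  ],
  "claw": [1,1,1,1,1,1]
}}

```text
clock: 9.1
position: [0.4519, -0.1685, 0.0941]
ee_rot: [0.0, 0.987, 0.162, 0.0]
contact_force: [0.4, -1.2, -4.1]
width: 0.0181
gripper_force: 49.7
```

Call:
{"name": "carry_out", "arguments": {
  "delta_pos": [
    [0,0,0.001],
    [0,0,0.002],
    [0,0,0.003],
    [0,0,0.003],
    [0,0,0.003]
  ],
  "turn": [
    [0,0,0],
    [0,0,0],
    [0,0,0],
    [0,0,0],
    [0,0,0]
  ],
  "claw": [1,1,1,1,1]
}}

```text
clock: 9.6
position: [0.452, -0.1686, 0.0931]
ee_rot: [0.0, 0.987, 0.162, 0.0]
contact_force: [-0.4, -0.1, -2.1]
width: 0.0186
gripper_force: 49.9
```

Call:
{"name": "carry_out", "arguments": {
  "delta_pos": [
    [0,0,0.001],
    [0,0,0.002],
    [0,0,0.002]
  ],
  "turn": [
    [0,0,0],
    [0,0,0],
    [0,0,0]
  ],
  "claw": [1,1,1]
}}

```text
clock: 9.9
position: [0.452, -0.1687, 0.093]
ee_rot: [0.0, 0.987, 0.162, 0.0]
contact_force: [-1.9, -0.2, 6.7]
width: 0.0181
gripper_force: 50.6
```

The force has reversed to +6.7 N at TCP z = 0.093, so the lids are home. I release and then rise.

Call:
{"name": "carry_out", "arguments": {
  "delta_pos": [
    [0,0,0],
    [0,0,0],
    [0,0,0],
    [0,0,0],
    [0,0,0],
    [0,0,0],
    [0,0,0],
    [0,0,0]
  ],
  "turn": [
    [0,0,0],
    [0,0,0],
    [0,0,0],
    [0,0,0],
    [0,0,0],
    [0,0,0],
    [0,0,0],
    [0,0,0]
  ],
  "claw": [-1,-1,-1,-1,-1,-1,-1,-1]
}}

```text
clock: 10.7
position: [0.4519, -0.1685, 0.0921]
ee_rot: [0.0, 0.987, 0.162, 0.0]
contact_force: [-0.2, -0.6, 0.1]
width: 0.0856
gripper_force: 0.0
```

Call:
{"name": "carry_out", "arguments": {
  "delta_pos": [
    [0,0,-0.05],
    [0,0,-0.12],
    [0,0,-0.2],
    [0,0,-0.26],
    [0,0,-0.26],
    [0,0,-0.26],
    [0,0,-0.26]
  ],
  "turn": [
    [0,0,0],
    [0,0,0],
    [0,0,0],
    [0,0,0],
    [0,0,0],
    [0,0,0],
    [0,0,0]
  ],
  "claw": [-1,-1,-1,-1,-1,-1,-1]
}}

```text
clock: 11.4
position: [0.451, -0.168, 0.1949]
ee_rot: [-0.001, 0.987, 0.162, -0.001]
contact_force: [0.1, 0.7, -0.4]
width: 0.0857
gripper_force: 0.0
```

Run:
```python
from h import *
import cv2
d=manip.get_image('wrist');cv2.imwrite('pics/w5.png',d['image'][:,:,::-1])
z=d['z_map'];v,u=np.mgrid[:400,:640]
P=np.stack([(u-d['cx'])*z/d['fx'],(v-d['cy'])*z/d['fy'],z,np.ones_like(z)],-1)@np.linalg.inv(d['world_to_cam']).T
ok=(z>0)&(np.hypot(P[...,0]-.4505,P[...,1]+.1684)<.07)
for lo,hi in((.112,.122),(.083,.092),(.052,.062)):
    m=ok&(P[...,2]>lo)&(P[...,2]<hi);q=P[m]
    if m.sum(): print(lo,m.sum(),np.median(q[:,2]),(q[:,:2].min(0)+q[:,:2].max(0))/2,np.ptp(q[:,:2],0))
e=q[np.hypot(q[:,0]-.4505,q[:,1]+.1684)>.03];print(np.linalg.lstsq(np.c_[e[:,:2],np.ones(len(e))],e[:,2],rcond=None)[0])
look('wrist','knob','collar');look('scene','knob','collar')
go([.4505,-.1684,.063])
```

```text
0.112 483 0.1169873385208787 [ 0.45015308 -0.16892828] [0.01937537 0.01941331]
0.083 767 0.08701721599484083 [ 0.4487491  -0.16824724] [0.04321857 0.04320459]
0.052 8119 0.05724215916666048 [ 0.4487395  -0.16838159] [0.11312373 0.11300782]
[-0.00127036  0.00031614  0.05784629]
wrist knob [([0.4505, -0.1671, 0.1047], 0.94)]
wrist collar [([0.4502, -0.1706, 0.0727], 0.58)]
scene knob [([0.4527, -0.1679, 0.1059], 0.65)]
scene collar [([0.4495, -0.1674, 0.0755], 0.57)]
{'clock': 11.75, 'position': [0.4517, -0.1684, 0.1956], 'ee_rot': [-0.0003, 0.9868, 0.1622, -0.0004], 'width': 0.0854, 'contact_force': [0.2292, 0.1541, 0.1629], 'gripper_force': 0.0}
units [-0.0027 -0.0007  0.3315] z axis [-8.e-04  4.e-04 -1.e+00]
```

View pics/w5.png

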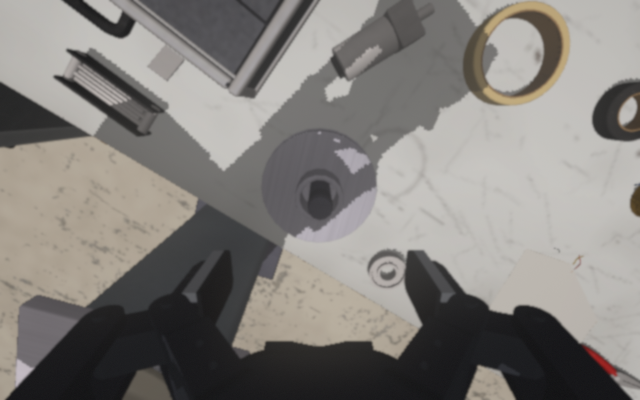

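The nested lids are level and home at (318,187). The depth heights, 117/87/57 mm, match the seat. Next I descend round the collar and grip it.

Call:
{"name": "carry_out", "arguments": {
  "delta_pos": [
    [-0.007,-0.002,0.08],
    [-0.007,-0.002,0.16],
    [-0.007,-0.002,0.22],
    [-0.007,-0.002,0.26],
    [-0.007,-0.002,0.3],
    [-0.007,-0.002,0.32],
    [-0.007,-0.002,0.33],
    [-0.007,-0.002,0.33],
    [-0.007,-0.002,0.33]
  ],
  "turn": [
    [0,0,0],
    [0,0,0],
    [0,0,0],
    [0,0,0],
    [0,0,0],
    [0,0,0],
    [0,0,0],
    [0,0,0],
    [0,0,0]
  ],
  "claw": [-1,-1,-1,-1,-1,-1,-1,-1,-1]
}}

```text
clock: 12.65
position: [0.4495, -0.1689, 0.0647]
ee_rot: [0.0, 0.987, 0.162, 0.0]
contact_force: [-0.3, -0.3, 0.5]
width: 0.0851
gripper_force: 0.0
```

Call:
{"name": "carry_out", "arguments": {
  "delta_pos": [
    [0,0,0],
    [0,0,0],
    [0,0,0],
    [0,0,0],
    [0,0,0],
    [0,0,0],
    [0,0,0],
    [0,0,0]
  ],
  "turn": [
    [0,0,0],
    [0,0,0],
    [0,0,0],
    [0,0,0],
    [0,0,0],
    [0,0,0],
    [0,0,0],
    [0,0,0]
  ],
  "claw": [1,1,1,1,1,1,1,1],
  "force": 40
}}

```text
clock: 13.45
position: [0.4492, -0.1688, 0.0649]
ee_rot: [0.0, 0.987, 0.162, 0.0]
contact_force: [-1.2, 0.4, 5.4]
width: 0.0431
gripper_force: 40.3
```

Call:
{"name": "carry_out", "arguments": {
  "delta_pos": [
    [0,0,-0.01],
    [0,0,-0.025],
    [0,0,-0.05],
    [0,0,-0.08],
    [0,0,-0.12],
    [0,0,-0.16],
    [0,0,-0.2],
    [0,0,-0.24],
    [0,0,-0.265],
    [0,0,-0.275],
    [0,0,-0.275],
    [0,0,-0.275]
  ],
  "turn": [
    [0,0,0],
    [0,0,0],
    [0,0,0],
    [0,0,0],
    [0,0,0],
    [0,0,0],
    [0,0,0],
    [0,0,0],
    [0,0,0],
    [0,0,0],
    [0,0,0],
    [0,0,0]
  ],
  "claw": [1,1,1,1,1,1,1,1,1,1,1,1]
}}

```text
clock: 14.65
position: [0.4485, -0.1683, 0.1736]
ee_rot: [-0.0, 0.987, 0.162, -0.001]
contact_force: [-0.9, -0.5, -1.1]
width: 0.0432
gripper_force: 41.0
```

Run:
```python
from h import *
import cv2
look('scene','knob','collar','tin_mouth')
d=manip.get_image('scene');cv2.imwrite('pics/s6.png',cv2.resize(d['image'][120:280,200:420,::-1],None,fx=3,fy=3))
st()
```

```text
scene knob [([0.4499, -0.1649, 0.1084], 0.72)]
scene collar [([0.4479, -0.1697, 0.1848], 0.83)]
scene tin_mouth [([0.4517, -0.1689, 0.051], 0.71)]
{'clock': 14.9, 'position': [0.4487, -0.1685, 0.1735], 'ee_rot': [-0.0003, 0.9868, 0.1622, -0.0005], 'width': 0.0429, 'contact_force': [0.1968, 0.6889, -1.3532], 'gripper_force': 41.0196}
```

View pics/s6.png

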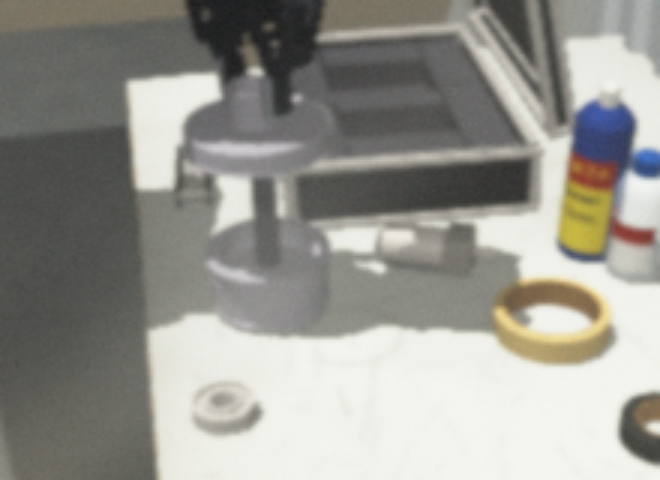

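The outer lid is held level at (262,135), above the knob at (265,220), and the inner lid stays seated in the tin at (268,265). The collar reads z = 0.185, well clear, so I hand in.

```bash
python3 -c "
from rig import manip
print(manip.sign_off())"
```

```text
the job is handed in; nothing more can be done
None
```

The job is handed in at about 15 s: both lids were set home on the tin, and the gripper now holds the outer lid level about 3 cm clear of the knob with the inner lid still seated; no verdict came back.

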